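# Set a rear hub on the spindle and clamp it

### The job

Take the rear hub (the larger one, with the ribbed driver body) off its leaning stand and set it on the upright spindle of the clamping fixture, driver end up and fully home on the base. Then wind the handwheel clockwise until the jaw rests against the hub's flange, and leave it there. Leave the other hub on its stand and do not disturb the other things on the bench.

Things in the scene. Friction and masses are not known exactly. Their poses are not given: they have to be found in the camera images.
- rear_hub: the larger bicycle hub shell, a bare metal spool 104 mm long: flanges of 70 mm diameter at z 0-7 and 61-68 mm, 38 mm barrel between, and a ribbed driver body of 36 mm diameter at z 68-104 mm, the place to grip. A 26 mm bore runs right through. About 0.3 kg. Origin: centre of its lower (flange) end; z along its axis to the driver end. Starts on a stand's peg, leaning 32 degrees
- rear_hub_grip (a point): point on the rear hub's axis in the middle of the driver body, 89 mm from the lower face, 21 mm above the upper flange
- front_hub: the smaller bicycle hub shell, 68 mm long, two flanges of 54 mm, 33 mm barrel, no driver body; on the other stand. Origin: centre of its lower face, z along its axis
- stand_a: plywood stand, foot 120 x 100 mm, with a sloping 84 mm square plate and a peg square to the plate, 18 mm diameter and 42 mm long with a tapered tip. The peg leans 32 degrees from vertical towards the stand's own -x. Origin under its foot; the peg's root is 50 mm above the origin, z up
- stand_b: a second stand just like stand_a; either hub may be on either stand
- spindle_seat (a point): root of the clamping fixture's upright steel spindle, on the top face of its grey base (30 mm above the bench). Spindle 21 mm diameter, 80 mm tall, top 12 mm tapered. z up; y points from handwheel to spindle: the jaw, then the handwheel, stand on the spindle's -y side, the wheel's axis 190 mm from the spindle
- jaw_face (a point): centre of the jaw's flat front face (64 mm wide, from 34 to 76 mm above the bench), which looks to +y of the fixture, at the spindle; it stands 65 mm from the spindle's axis when the jaw joint reads 0
- jaw (a joint): slide of the jaw towards the spindle, m: 0 fully back, 0.030 when it meets the flange of a centred rear hub, 0.042 at the end of its travel. Geared to the handwheel: 5.7 mm per radian (36 mm a turn)
- wheel (a joint): handwheel angle, rad: grows as it is wound clockwise seen from above, which drives the jaw towards the spindle; stiff enough to stay where it is left
- wheel_axis (a point): centre of the handwheel (vertical axis, 122 mm diameter, lying level, rim top 79 mm above the bench, its centre boss up to 90 mm)
- crank_grip (a point): middle of the useful part of the handwheel's upright black handle: a cylinder, free to spin on its pin, of 20 mm diameter, from 77 to 137 mm above the bench, 48 mm from the wheel's axis; this point is 115 mm above the bench and goes round with the wheel
- spanner: steel open spanner, 180 mm long, lying flat; leave alone
- screwdriver: wooden-handled screwdriver, 190 mm, lying flat; leave alone
- oil_bottle: plain grey plastic bottle, 52 mm diameter, 130 mm tall, standing; leave alone
- grease_tin: low steel tin, 80 mm diameter, 50 mm tall, standing; leave alone
- sprocket: flat dark steel ring, 90 mm diameter with a 36 mm hole, 8 mm thick, lying flat; leave alone
- hammer: wooden-handled hammer, 240 mm, lying flat; leave alone
- file_block: dark wooden block, 120 x 50 x 30 mm, lying flat; leave alone
Things that resemble listed ones, but are neither listed nor needed, are in the scene too. Leave any purple look-alike of the rear_hub alone.

How it is judged:
By the outcome, as a careful person would: the job done as asked, in the order asked, and still so for the second after the job is handed in, with the robot touching nothing.
It also fails if it takes over 64 s, if anything falls off the work surface, if the arm or the gripper's body presses on something with over 40 N, if the wrist force passes 120 N, or if a joint passes its speed limit or range.

### The arm

A 6-joint arm with a two-finger parallel gripper is mounted at the origin on the work surface. World frame = base frame: x ahead of the robot, y to its left, z up, the work surface at z = 0. Lengths are in mm, angles in rad, forces in N, time in s.
With the tool pointing down it reaches from about 325 to 1000 mm from the base axis. Payload 5.1 kg.
Tool frame: the origin (TCP) lies on the centre line of the jaws, within the pads' length; the fingertips stand 14 mm ahead of it and the grasp point (between the pads) lies 5 mm behind it; z points along the fingers, y is the line along which they close (so a half turn about z gives the same grasp; the last joint's range is limited). The gripper opens to 85 mm and grips with 20 to 120 N. Pads are 22 mm wide; open, the fingers measure 114 mm over their backs; the gripper's body (76 mm by 85 mm) begins 54 mm behind the grasp point. The pads swing forward as they close: fully open they stand 13 mm farther back than shut.
Start: joints at [1.231, 0.124, 1.65, -0, 1.367, -0.083], TCP at [165.113, 628.667, 245.322] pointing down, gripper open.
Joint ranges: [-2.61, 2.61], [-1.02, 2.33], [0.03, 2.71], [-1.35, 4.49], [0.32, 2.68], [-2.91, 2.91]. Speed limits (rad/s): [2.57, 2.57, 3.14, 3.14, 3.14, 3.14].

### API

Orientations are given as a unit quaternion [x, y, z, w].
In Python, from rig import get_obs, eyes, job_done gives the robot as it stands. The module is installed in compiled form; this text tells all that it offers.
- The arm moves only by the shell command python3 -m crank 'ROWS' [FORCE]. ROWS is JSON, a list of rows, each a list of 7 numbers: the shift along the tool's x, y, z in units of 1 m (1.0 is 1 m), then the turn, a rotation vector about the tool's x, y, z in units of 60 degrees (1.0 is 60 degrees), then the opening, from -1 (shut) to 1 (fully open). A call has 1 to 20 rows; each row is the pose to reach, as a shift and turn from the pose commanded when the call began, along the tool's axes at that moment; what a row does not reach only later rows make up. A row lasts 1/10 s, in which the tool goes at most 50 mm and 8.59 degrees, less where a joint would pass 70% of its speed; a pose out of reach is approached as far as the arm can. A call with a number of a shift or a turn outside -1 to 1 is refused whole. A call with a gripper value outside its range is refused whole. The fingers move at their own pace and stop on an object; FORCE is the grip in N (left out, the last holds). Time passes only in rows, so rows that repeat a pose let the fingers close. It gives the time, the measured TCP pose, the force, the opening and the grip force at its end, in the units of the state.
- get_obs(): the state, without advancing time (a new reading comes with each control period).
- eyes.capture(name): name is "side" or "top"; returns a dict with "img" (480x640x3 uint8, red, green, blue), "mtx" (3x3 intrinsics, pixels), "k1" (the pictures are not rectified: a ray, as slopes to the right and down, at radius r is drawn at 1 + k1 r^2 times it, then the intrinsics apply), "T" (4x4, takes a point from camera to world coordinates). Camera axes: x right, y up, looking along -z (the intrinsics and any distortion apply to the point x, -y, -z); pixel columns grow to the right and rows downward; lengths in mm; the calibration is good to about 2 mm. A picture is of the moment at which its call begins. There is no depth.
- job_done(): hands the job in; it is judged then, once.
The state is a dict: "t": time; "joint_pos": joint angles; "joint_vel": joint speeds; "effort": joint torques, N m; "ee_pos": TCP position; "tcp_rot": TCP orientation; "contact_force": force on the tool from outside, world axes, zero at the start; "torque": the same for the moment, N m; "grip_width": opening from 0.0 (shut) to 1.0 (fully open); "grasp_force": force on a finger pad.
Only numpy, scipy, OpenCV 4.12 (cv2) and the standard library are available. Lean on these libraries where they do the work, as an engineer would, in place of code of your own. Each camera call takes 0.05 s, during which the arm holds its last target. There are 200 camera calls.

## Working session

There is one attempt and no reset: what is moved stays moved. The work goes in short steps, Python scripts to look and compute and a shell command to move; the robot and the scene stay as the last step left them, time stands still between calls to the robot, and variables do not carry over. Pictures are saved under pics/ and viewed, at most 10 in all, crops included, and the job is handed in when it is done.

```bash
mkdir -p pics
cat > h.py <<'E'
import numpy as np, cv2
from rig import get_obs, eyes, job_done
from scipy.spatial.transform import Rotation as R
def cap(n,save=None):
    c=eyes.capture(n)
    if save: cv2.imwrite('pics/'+save,c['img'][:,:,::-1])
    return c
def ray(c,u,v):
    K=np.array(c['mtx']);d=np.array([(u-K[0,2])/K[0,0],(v-K[1,2])/K[1,1]]);s=d.copy()
    for _ in range(20): s=d/(1+c['k1']*(s@s))
    T=np.array(c['T']);w=T[:3,:3]@np.array([s[0],-s[1],-1]);return T[:3,3],w
def onz(c,u,v,z):
    o,w=ray(c,u,v);return o+w*(z-o[2])/w[2]
def proj(c,p):
    T=np.array(c['T']);q=T[:3,:3].T@(np.array(p,float)-T[:3,3]);s=np.array([q[0],-q[1]])/-q[2]
    s=s*(1+c['k1']*(s@s));K=np.array(c['mtx']);return np.array([K[0,0]*s[0]+K[0,2],K[1,1]*s[1]+K[1,2]])
def tri(c1,p1,c2,p2):
    o,a=ray(c1,*p1);q,b=ray(c2,*p2);x=np.linalg.lstsq(np.c_[a,-b],q-o,rcond=None)[0]
    m=(o+a*x[0]);n=q+b*x[1];return (m+n)/2,np.linalg.norm(m-n)
def step(pos,Rt=None,ob=None):
    ob=ob or get_obs();r=R.from_quat(ob['tcp_rot']);d=r.inv().apply(np.array(pos)-ob['ee_pos'])/1000
    t=np.zeros(3) if Rt is None else (r.inv()*Rt).as_rotvec()/(np.pi/3)
    return np.round(np.r_[d,t],4)
E
python3 - <<'E'
from h import *
for n in('side','top'):
    c=cap(n,n+'0.png');print(n,c['mtx'],c['k1'],np.round(c['T'],3).tolist())
o=get_obs();print(o)
E
```

```text
side [[614.40936418   0.         312.86344761]
 [  0.         614.40936418 238.02382659]
 [  0.           0.           1.        ]] -0.15575148371584452 [[0.813, 0.367, -0.452, -13.743], [-0.582, 0.5, -0.641, -663.053], [-0.01, 0.784, 0.62, 851.568], [0.0, 0.0, 0.0, 1.0]]
top [[495.8638546    0.         318.27607295]
 [  0.         495.8638546  237.91910543]
 [  0.           0.           1.        ]] -0.07219745877033117 [[-0.012, 0.993, -0.114, 412.163], [-1.0, -0.014, -0.017, 77.602], [-0.019, 0.114, 0.993, 1237.353], [0.0, 0.0, 0.0, 1.0]]
{'t': 0.1, 'joint_pos': array([ 1.23138184e+00,  1.24461954e-01,  1.65156070e+00,  1.67619146e-05,
        1.36749317e+00, -8.25955116e-02]), 'joint_vel': array([-1.01293045e-03, -3.01685737e-03, -2.42805011e-03, -1.85491547e-04,
       -4.07174693e-03, -6.19880053e-05]), 'effort': array([ 3.50559567e-04, -4.24928248e+01, -3.66656041e+01, -2.58468532e-05,
        3.83128412e-03,  2.40694142e-06]), 'ee_pos': array([164.9466509 , 628.17268271, 244.1478801 ]), 'tcp_rot': array([ 1.28058516e-01,  9.91766148e-01, -9.38539787e-04, -2.09421826e-04]), 'contact_force': array([ 0.22743564, -0.3677511 ,  0.88907418]), 'torque': array([0.07472975, 0.0345663 , 0.02047214]), 'grasp_force': 0.0, 'grip_width': 1.002109352626323}
```

View pics/side0.png

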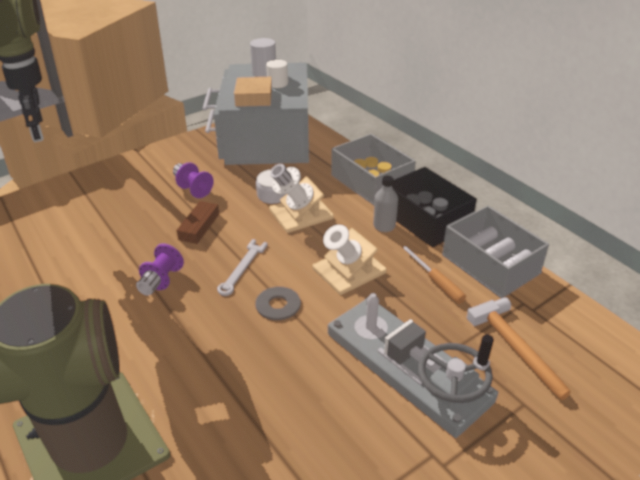

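View pics/top0.png

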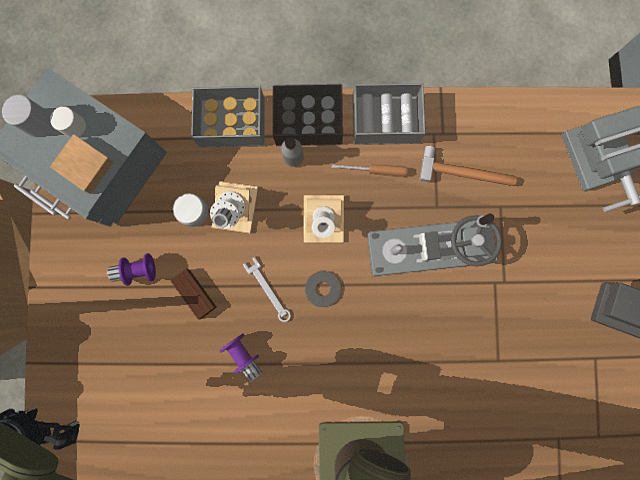

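Candidates for the rear hub are the silver ribbed hub on a stand at top (225,210) / side (293,185), the front hub at top (323,222) / side (343,245), and purple look-alikes at top (135,268) and (240,355). I choose the silver ribbed one and check it in a close crop.

Run:
```python
import cv2,numpy as np
t=cv2.imread('pics/top0.png');s=cv2.imread('pics/side0.png')
f=lambda i,x,y:cv2.resize(i[y:y+75,x:x+100],(400,300),interpolation=cv2.INTER_CUBIC)
cv2.imwrite('pics/crop1.png',np.vstack([np.hstack([f(t,170,170),f(s,245,155)]),np.hstack([cv2.resize(t[205:295,360:520],(400,225)),cv2.resize(s[285:435,320:500],(400,225*1))])]) if 0 else np.vstack([np.hstack([f(t,170,170),f(s,245,155)]),np.hstack([cv2.resize(t[200:290,370:490],(400,300),interpolation=cv2.INTER_CUBIC),cv2.resize(s[285:420,320:500],(400,300),interpolation=cv2.INTER_CUBIC)])]))
```

```text
(no output)
```

View pics/crop1.png

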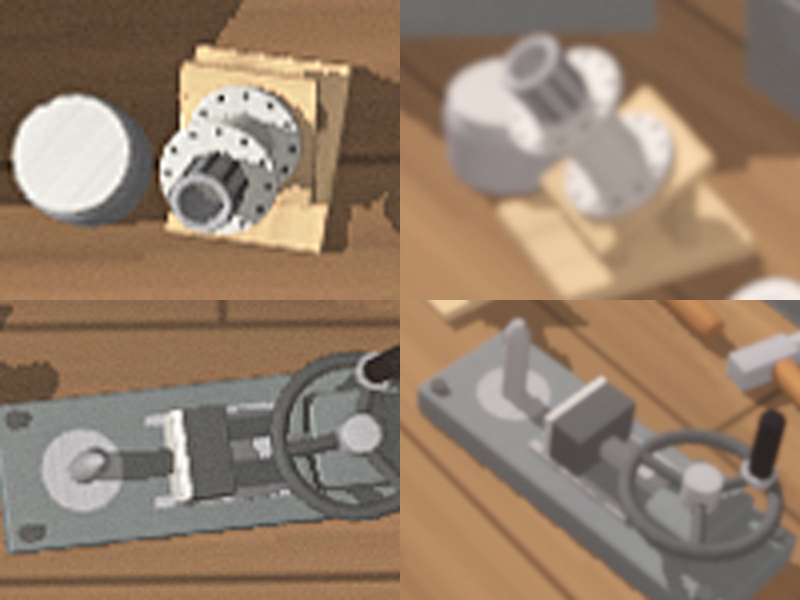

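The crop confirms it. The silver hub with the ribbed driver has its driver end at top (220.8,220) / side (279,170), leaning towards the tin, and the spindle foot is at top (395,251) / side (371,327).

Run:
```python
from h import *
s=cap('side');t=cap('top')
def T(n,a,b): p,e=tri(t,a,s,b);print(n,p.round(1),round(e,1));return p
top=T('driver end',(220.75,220),(278.75,170.5));low=T('low flange',(231.2,204.5),(300,196))
d=top-low;print(np.linalg.norm(d),np.degrees(np.arccos(d[2]/np.linalg.norm(d))),np.degrees(np.arctan2(d[1],d[0])))
T('disc',(394.6,251),(371,327));T('tip',(397,247),(371.8,296));T('boss',(478.6,240),(456.4,364));T('handle',(486,219),(488,338))
print(onz(t,394.6,251,30),onz(s,371,327,30),onz(t,478.6,240,90),onz(s,456.4,364,90))
# stand plate: foot colour contour
hsv=cv2.cvtColor(t['img'],cv2.COLOR_RGB2HSV)
# fixture base min-area rect at z=30
from itertools import product
for (x0,x1,y0,y1,name) in ((205,262,175,240,'standRear'),):
    m=cv2.inRange(hsv[y0:y1,x0:x1],(12,50,170),(30,160,255));c=max(cv2.findContours(m,0,2)[0],key=cv2.contourArea)
    b=cv2.boxPoints(cv2.minAreaRect(c))+[x0,y0];print(name,b)
    print([onz(t,*p,5).round(0)[:2].tolist() for p in b])
```

```text
driver end [584.2 315.6 136.1] 3.4
low flange [634.6 308.9  51.7] 2.2
98.5911613867023 31.035752292385833 172.47256237097199
disc [517.2 -88.4  29. ] 2.2
tip [519.2 -83.5 102.7] 0.4
boss [ 534.5 -276.7   91.8] 2.1
handle [ 581.3 -287.2  130.1] 10.8
[516.16546384 -87.59919778  30.        ] [517.53013227 -89.50555557  30.        ] [ 533.81714313 -276.54843302   90.        ] [ 536.72329738 -276.27182027   90.        ]
standRear [[215. 181.]
 [256. 181.]
 [256. 201.]
 [215. 201.]]
[[704.0, 361.0], [702.0, 256.0], [650.0, 255.0], [652.0, 360.0]]
```

```bash
cat >> h.py <<'E'
def leanR(az=172,t=32):
    a,t=np.radians(az),np.radians(t);ax=np.array([np.cos(a)*np.sin(t),np.sin(a)*np.sin(t),np.cos(t)])
    y=np.array([np.sin(a),-np.cos(a),0]);z=-ax;return ax,R.from_matrix(np.c_[np.cross(y,z),y,z])
LOW=np.array([636.7,308.4,49.8])
E
python3 - <<'E'
from h import *
ax,r=leanR();print(step(LOW+ax*(86+80),r),LOW+ax*166)
E
```

```text
[-0.4501 -0.1998  0.0542 -0.0324 -0.5329 -0.1086] [549.58948702 320.64258421 190.57598396]
```

```bash
python3 -m crank '[[-0.45,-0.2,0.054,-0.032,-0.533,-0.109,1],[-0.45,-0.2,0.054,-0.032,-0.533,-0.109,1],[-0.45,-0.2,0.054,-0.032,-0.533,-0.109,1],[-0.45,-0.2,0.054,-0.032,-0.533,-0.109,1],[-0.45,-0.2,0.054,-0.032,-0.533,-0.109,1],[-0.45,-0.2,0.054,-0.032,-0.533,-0.109,1],[-0.45,-0.2,0.054,-0.032,-0.533,-0.109,1],[-0.45,-0.2,0.054,-0.032,-0.533,-0.109,1],[-0.45,-0.2,0.054,-0.032,-0.533,-0.109,1],[-0.45,-0.2,0.054,-0.032,-0.533,-0.109,1],[-0.45,-0.2,0.054,-0.032,-0.533,-0.109,1],[-0.45,-0.2,0.054,-0.032,-0.533,-0.109,1],[-0.45,-0.2,0.054,-0.032,-0.533,-0.109,1],[-0.45,-0.2,0.054,-0.032,-0.533,-0.109,1]]' 40
python3 - <<'E'
from h import *
s=cap('side');t=cap('top')
a=cv2.resize(t['img'][150:270,160:320],(400,300),interpolation=2);b=cv2.resize(s['img'][105:225,230:390],(400,300),interpolation=2)
cv2.imwrite('pics/pre.png',np.hstack([a,b])[:,:,::-1])
o=get_obs();p=o['ee_pos'];z=R.from_quat(o['tcp_rot']).apply([0,0,1]);ax,_=leanR();print(o['t'],p,z,ax)
print('tip px',proj(t,p+14*z),proj(s,p+14*z)); print(step(LOW+ax*86,leanR()[1]))
E
```

```text
t: 1.6
ee_pos: [548.7, 322.1, 191.5]
tcp_rot: [0.066, 0.959, -0.018, 0.275]
contact_force: [0.4, 0.1, -0.3]
grip_width: 1.001
grasp_force: 0.0
1.7 [548.7556652  322.14484806 191.54816563] [ 0.52550847 -0.07175404 -0.84775716] [-0.52476213  0.07375051  0.8480481 ]
tip px [214.18426078 229.17197575] [264.6109085  156.30686128]
[-0.0003 -0.0015  0.0814  0.002   0.0005  0.0014]
```

View pics/pre.png

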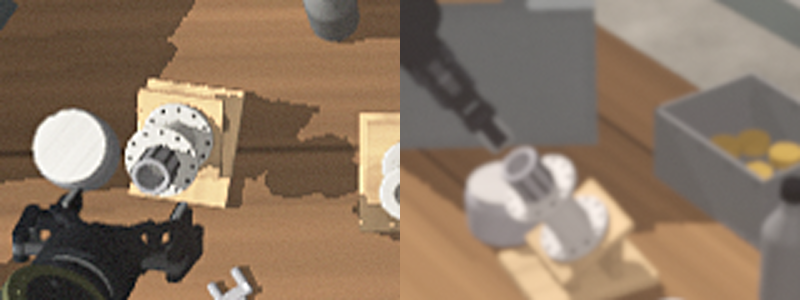

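The fingers straddle the driver axis: top-crop fingertips are at (70,200) and (182,212), and the driver end is at (153,176). The lateral slack is ample, so I advance and close.

```bash
python3 -m crank '[[0,-0.001,0.04,0,0,0,1],[0,-0.0015,0.06,0,0,0,1],[0,-0.0015,0.075,0,0,0,1],[0,-0.0015,0.081,0,0,0,1],[0,-0.0015,0.081,0,0,0,1]]' 40
python3 - <<'E'
from h import *
s=cap('side');t=cap('top')
ax,_=leanR();print(proj(t,LOW+ax*104),proj(s,LOW+ax*104))
a=cv2.resize(t['img'][150:270,160:320],(400,300),interpolation=2);b=cv2.resize(s['img'][125:215,240:360],(400,300),interpolation=2)
cv2.imwrite('pics/at.png',np.hstack([a,b])[:,:,::-1])
E
```

```text
t: 2.2
ee_pos: [591.7, 313.7, 122.1]
tcp_rot: [0.067, 0.959, -0.019, 0.275]
contact_force: [-0.2, -0.7, 0.1]
grip_width: 1.004
grasp_force: 0.0
[220.7332919  220.13698478] [277.00124819 170.04452497]
```

View pics/at.png

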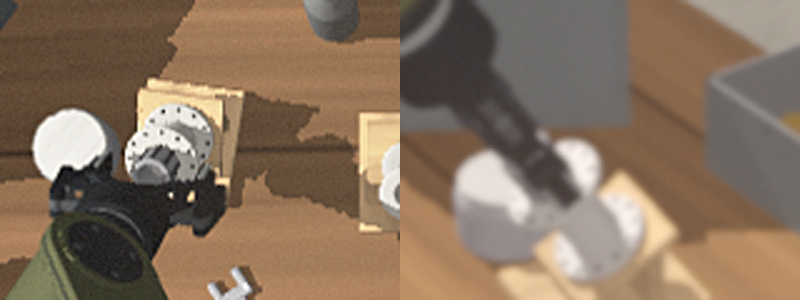

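The fingers straddle the driver in both views (top crop about (65,185) and (205,195), side crop (560,185)), clear of the flange. I close now.

```bash
python3 -m crank '[[0,0,0,0,0,0,-1],[0,0,0,0,0,0,-1],[0,0,0,0,0,0,-1],[0,0,0,0,0,0,-1],[0,0,0,0,0,0,-1],[0,0,0,0,0,0,-1],[0,0,0,0,0,0,-1],[0,0,0,0,0,0,-1],[0,0,0,0,0,0,-1],[0,0,0,0,0,0,-1]]' 50
```

```text
t: 3.3
ee_pos: [592.0, 313.9, 123.3]
tcp_rot: [0.067, 0.959, -0.019, 0.275]
contact_force: [-5.3, 2.5, 5.2]
grip_width: 0.401
grasp_force: 50.3
```

```bash
python3 -m crank '[[0,0,-0.01,0,0,0,-1],[0,0,-0.025,0,0,0,-1],[0,0,-0.045,0,0,0,-1],[0,0,-0.07,0,0,0,-1],[0,0,-0.1,0,0,0,-1],[0,0,-0.13,0,0,0,-1],[0,0,-0.13,0,0,0,-1]]' 60
python3 - <<'E'
from h import *
o=get_obs();print(o['ee_pos'])
s=np.array([517.5,-88.5,0])
# place orientation: tool down, y along world y-ish; choose y az ~ 82 rotated by arm swing? keep small: 
for az in (172,150,130):
    a=np.radians(az);y=np.array([np.sin(a),-np.cos(a),0]);z=np.array([0,0,-1.]);r=R.from_matrix(np.c_[np.cross(y,z),y,z])
    print(az,step([517.5,-88.5,30+86+110],r))
E
```

```text
t: 4.0
ee_pos: [523.5, 324.4, 238.0]
tcp_rot: [0.067, 0.958, -0.016, 0.278]
contact_force: [2.0, -0.4, -3.0]
grip_width: 0.392
grasp_force: 60.7
[523.5048491  324.42225194 238.0347853 ]
172 [-0.0378 -0.4099  0.0352  0.0061  0.5386  0.    ]
150 [-0.0378 -0.4099  0.0352  0.1094  0.5307  0.3569]
130 [-0.0378 -0.4099  0.0352  0.2031  0.5118  0.6811]
```

```bash
python3 -m crank '[[-0.038,-0.41,0.035,0.006,0.539,0,-1],[-0.038,-0.41,0.035,0.006,0.539,0,-1],[-0.038,-0.41,0.035,0.006,0.539,0,-1],[-0.038,-0.41,0.035,0.006,0.539,0,-1],[-0.038,-0.41,0.035,0.006,0.539,0,-1],[-0.038,-0.41,0.035,0.006,0.539,0,-1],[-0.038,-0.41,0.035,0.006,0.539,0,-1],[-0.038,-0.41,0.035,0.006,0.539,0,-1],[-0.038,-0.41,0.035,0.006,0.539,0,-1],[-0.038,-0.41,0.035,0.006,0.539,0,-1],[-0.038,-0.41,0.035,0.006,0.539,0,-1],[-0.038,-0.41,0.035,0.006,0.539,0,-1],[-0.038,-0.41,0.035,0.006,0.539,0,-1],[-0.038,-0.41,0.035,0.006,0.539,0,-1]]' 60
python3 - <<'E'
from h import *
s=cap('side');t=cap('top')
p=get_obs()['ee_pos'];print(p,R.from_quat(get_obs()['tcp_rot']).apply([0,0,1]))
print('exp low',proj(s,p-[0,0,86]),'upper fl',proj(s,p-[0,0,18]),'spindle tip',proj(s,[517.5,-88.5,110]), 'low in top',proj(t,p-[0,0,86]))
a=cv2.resize(t['img'][200:290,350:470],(400,300),interpolation=2);b=cv2.resize(s['img'][215:350,290:470],(400,300),interpolation=2)
cv2.imwrite('pics/over.png',np.hstack([a,b])[:,:,::-1])
E
```

```text
t: 5.4
ee_pos: [517.1, -88.9, 223.0]
tcp_rot: [0.07, 0.998, -0.002, -0.003]
contact_force: [0.3, 0.0, -3.7]
grip_width: 0.393
grasp_force: 61.8
[517.0698103  -89.29338858 223.1196157 ] [-0.00609006 -0.0044602  -0.99997151]
exp low [373.9159048  283.87874897] upper fl [376.10368854 253.39565234] spindle tip [372.97765645 294.98762408] low in top [401.79994439 246.36102278]
```

View pics/over.png

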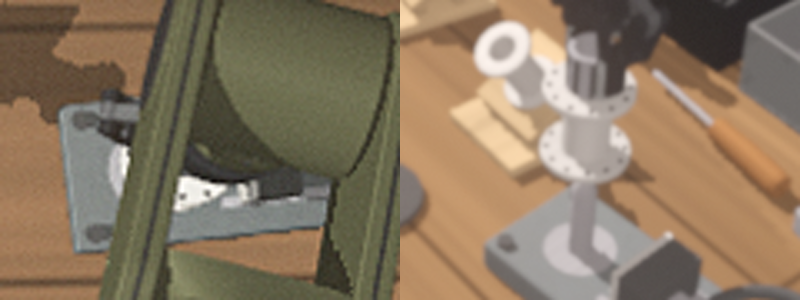

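The hub hangs vertical over the spindle in the side view: crop flange axis at x≈585, spindle tip at (582,185). I descend gently and watch the force.

```bash
python3 -m crank '[[0,0,0.02,0,0,0,-1],[0,0,0.026,0,0,0,-1],[0,0,0.029,0,0,0,-1],[0,0,0.032,0,0,0,-1],[0,0,0.035,0,0,0,-1],[0,0,0.038,0,0,0,-1],[0,0,0.04,0,0,0,-1]]' 60
```

```text
t: 6.2
ee_pos: [517.0, -90.2, 183.3]
tcp_rot: [0.071, 0.998, -0.002, -0.002]
contact_force: [0.5, 0.6, -1.2]
grip_width: 0.397
grasp_force: 62.0
```

```bash
python3 -m crank '[[0,0,0.005,0,0,0,-1],[0,0,0.01,0,0,0,-1],[0,0,0.017,0,0,0,-1],[0,0,0.024,0,0,0,-1],[0,0,0.031,0,0,0,-1]]' 60
python3 - <<'E'
from h import *
s=cap('side');p=get_obs()['ee_pos'];print(p,get_obs()['contact_force'])
b=cv2.resize(s['img'][245:350,300:440],(800,600),interpolation=2);cv2.imwrite('pics/mid.png',b[:,:,::-1])
print(proj(s,p-[0,0,86]),proj(s,p-[0,0,18]))
E
```

```text
t: 6.7
ee_pos: [517.3, -90.0, 152.0]
tcp_rot: [0.071, 0.998, -0.002, -0.002]
contact_force: [4.1, 4.7, 1.3]
grip_width: 0.392
grasp_force: 62.3
[516.99130005 -89.82379009 150.78262699] [ 6.05236798  3.40587255 -2.80969105]
[371.88772066 313.82248885] [373.94414795 285.92495999]
```

View pics/mid.png

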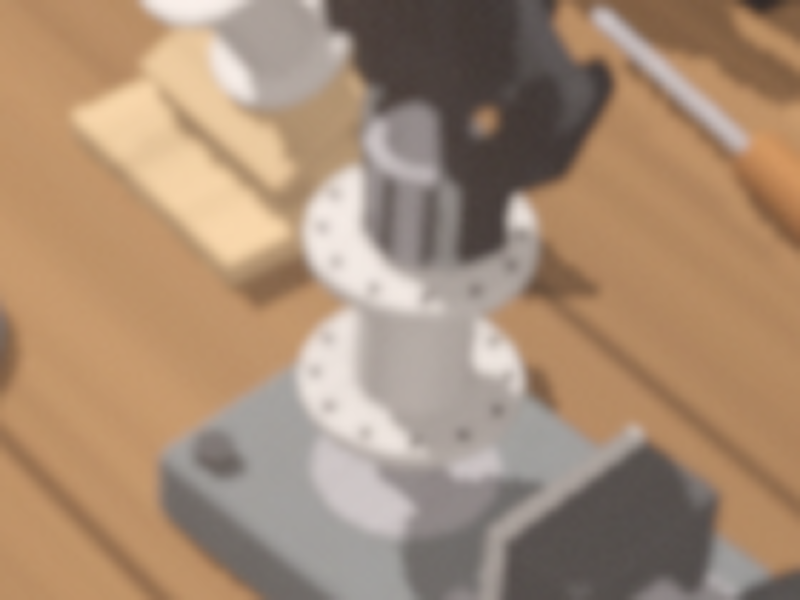

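The hub is threaded on the spindle, lower flange (crop 412,385) about 35 mm above the base. I nudge it to relieve the side force and go on down.

```bash
python3 -m crank '[[-0.001,0.001,0.006,0,0,0,-1],[-0.001,0.001,0.014,0,0,0,-1],[-0.001,0.001,0.021,0,0,0,-1],[-0.001,0.001,0.026,0,0,0,-1],[-0.001,0.001,0.03,0,0,0,-1]]' 60
```

```text
t: 7.25
ee_pos: [517.4, -89.7, 121.4]
tcp_rot: [0.071, 0.998, -0.002, -0.003]
contact_force: [2.9, 2.2, -1.8]
grip_width: 0.397
grasp_force: 62.2
```

```bash
python3 -m crank '[[0,0,0.002,0,0,0,-1],[0,0,0.004,0,0,0,-1],[0,0,0.005,0,0,0,-1]]' 60; python3 -m crank '[[0,0,0.001,0,0,0,-1],[0,0,0.002,0,0,0,-1]]' 60
```

```text
t: 7.55
ee_pos: [517.4, -89.6, 117.0]
tcp_rot: [0.07, 0.998, -0.002, -0.003]
contact_force: [2.5, 1.9, -0.7]
grip_width: 0.401
grasp_force: 62.2
t: 7.75
ee_pos: [517.5, -89.7, 115.1]
tcp_rot: [0.07, 0.998, -0.002, -0.003]
contact_force: [3.1, 2.3, -1.0]
grip_width: 0.393
grasp_force: 62.2
```

```bash
python3 -m crank '[[0,0,0.001,0,0,0,-1],[0,0,0.002,0,0,0,-1]]' 60; python3 -m crank '[[0,0,0.001,0,0,0,-1],[0,0,0.002,0,0,0,-1]]' 60
```

```text
t: 7.95
ee_pos: [517.6, -89.7, 114.8]
tcp_rot: [0.07, 0.998, -0.002, -0.003]
contact_force: [-5.2, 3.3, 13.1]
grip_width: 0.395
grasp_force: 63.6
t: 8.15
ee_pos: [517.9, -89.8, 114.8]
tcp_rot: [0.07, 0.998, -0.002, -0.003]
contact_force: [-9.0, 4.4, 22.1]
grip_width: 0.39
grasp_force: 64.8
```

Seated: contact at z 114.8, near the expected 116. I release and rise.

```bash
python3 -m crank '[[0,0,-0.003,0,0,0,-1],[0,0,-0.003,0,0,0,1],[0,0,-0.003,0,0,0,1],[0,0,-0.003,0,0,0,1],[0,0,-0.003,0,0,0,1],[0,0,-0.003,0,0,0,1],[0,0,-0.003,0,0,0,1],[0,0,-0.04,0,0,0,1],[0,0,-0.09,0,0,0,1],[0,0,-0.13,0,0,0,1],[-0.2,0,-0.16,0,0,0,1],[0.2,0,-0.16,0,0,0,1],[0.2,0,-0.16,0,0,0,1],[0.2,0,-0.16,0,0,0,1],[0.2,0,-0.16,0,0,0,1],[0.2,0,-0.16,0,0,0,1]]' 60
python3 - <<'E'
from h import *
s=cap('side');t=cap('top');print(get_obs()['ee_pos'])
a=cv2.resize(t['img'][190:290,370:530],(400,250),interpolation=2);b=cv2.resize(s['img'][270:420,320:500],(400,333),interpolation=2)
a=cv2.copyMakeBorder(a,0,83,0,0,0);cv2.imwrite('pics/seat.png',np.hstack([a,b])[:,:,::-1])
E
```

```text
t: 9.75
ee_pos: [319.1, -60.6, 271.8]
tcp_rot: [0.07, 0.998, -0.002, -0.004]
contact_force: [-0.6, 0.2, 1.9]
grip_width: 1.0
grasp_force: 0.0
[317.75098497 -60.28661184 274.30436958]
```

View pics/seat.png

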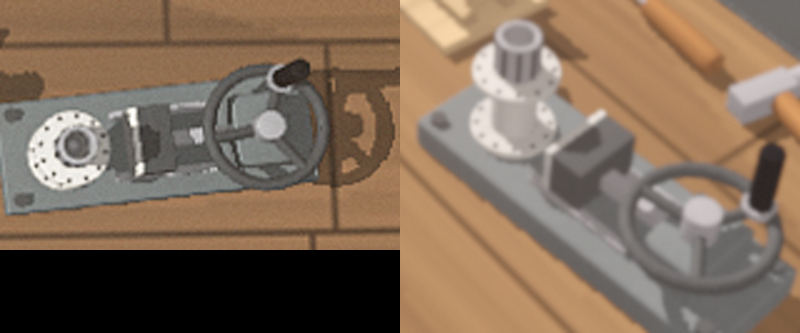

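The hub is upright on the base with driver end up. The handle tip is at top crop (302,66) / side crop (772,150) and its foot at top crop (281,83) / side crop (762,207).

Run:
```python
from h import *
s=cap('side');t=cap('top')
# handle: dark blob
for c,(x0,x1,y0,y1) in ((t,(474,500,205,232)),(s,(470,500,325,375))):
    m=(c['img'][y0:y1,x0:x1].max(2)<60).astype(np.uint8);cs=max(cv2.findContours(m,0,2)[0],key=cv2.contourArea)
    print(cv2.minAreaRect(cs),x0,y0,cv2.boundingRect(cs))
A=np.array([535,-276.4,0])
for c,tip,b in ((t,(491,216.5),(482.4,223.2)),(s,(487.6,338.5),(483,363))):
    for p,z in ((tip,137),(b,79)):
        q=onz(c,*p,z);d=q-A;print(q.round(1),np.hypot(*d[:2]).round(1),np.degrees(np.arctan2(d[1],d[0])).round(1))
print(tri(t,(491,216.5),s,(487.6,338.5)),get_obs()['joint_pos'])
```

```text
((12.544118881225586, 14.573528289794922), (8.403430938720703, 14.74887752532959), 59.036251068115234) 474 205 (5, 9, 15, 11)
((14.411766052246094, 24.852941513061523), (8.973817825317383, 28.619203567504883), 14.03624439239502) 470 325 (8, 11, 14, 29)
[ 581.6 -292.9  137. ] 49.4 -19.5
[ 574.8 -291.    79. ] 42.4 -20.2
[ 579.7 -293.5  137. ] 47.8 -21.0
[ 581.2 -295.9   79. ] 50.1 -22.9
(array([ 581.39340205, -293.00785347,  135.56822249]), np.float64(1.0954252694733864)) [-0.34778611 -0.70037998  2.25826997 -0.00628803  1.58342979 -1.77710238]
```

Run:
```python
from h import *
a=np.radians(172);y=np.array([np.sin(a),-np.cos(a),0]);z=np.array([0,0,-1.]);r=R.from_matrix(np.c_[np.cross(y,z),y,z])
print(step([580.3,-293.3,205],r),r.as_matrix().round(3))
```

```text
[-0.29   -0.193   0.069  -0.0059 -0.001  -0.0018] [[-0.99   0.139  0.   ]
 [ 0.139  0.99   0.   ]
 [ 0.     0.    -1.   ]]
```

```bash
python3 -m crank '[[-0.29,-0.193,0.069,-0.006,-0.001,-0.002,1],[-0.29,-0.193,0.069,-0.006,-0.001,-0.002,1],[-0.29,-0.193,0.069,-0.006,-0.001,-0.002,1],[-0.29,-0.193,0.069,-0.006,-0.001,-0.002,1],[-0.29,-0.193,0.069,-0.006,-0.001,-0.002,1],[-0.29,-0.193,0.069,-0.006,-0.001,-0.002,1],[-0.29,-0.193,0.069,-0.006,-0.001,-0.002,1],[-0.29,-0.193,0.069,-0.006,-0.001,-0.002,1],[-0.29,-0.193,0.069,-0.006,-0.001,-0.002,1],[-0.29,-0.193,0.069,-0.006,-0.001,-0.002,1],[-0.29,-0.193,0.069,-0.006,-0.001,-0.002,1],[-0.29,-0.193,0.069,-0.006,-0.001,-0.002,1]]' 20
python3 - <<'E'
from h import *
a=np.radians(172);y=np.array([np.sin(a),-np.cos(a),0]);z=np.array([0,0,-1.]);r=R.from_matrix(np.c_[np.cross(y,z),y,z])
print(step([580.3,-293.3,113],r))
E
```

```text
t: 11.15
ee_pos: [580.2, -292.4, 203.8]
tcp_rot: [0.069, 0.998, 0.0, -0.001]
contact_force: [-0.1, -0.2, -0.2]
grip_width: 1.001
grasp_force: 0.0
[-0.0005 -0.0009  0.0908  0.0003 -0.0027  0.0012]
```

```bash
python3 -m crank '[[0,0,0.04,0,0,0,1],[0,0,0.07,0,0,0,1],[0,0,0.091,0,0,0,1],[0,0,0.091,0,0,0,-1],[0,0,0.091,0,0,0,-1],[0,0,0.091,0,0,0,-1],[0,0,0.091,0,0,0,-1],[0,0,0.091,0,0,0,-1],[0,0,0.091,0,0,0,-1],[0,0,0.091,0,0,0,-1],[0,0,0.091,0,0,0,-1],[0,0,0.091,0,0,0,-1],[0,0,0.091,0,0,0,-1]]' 50
python3 - <<'E'
from h import *
o=get_obs();print(o['ee_pos'],o['contact_force'])
r=R.from_quat(o['tcp_rot'])
A=np.array([535,-276.4]);P=o['ee_pos'][:2];d=P-A;print(np.hypot(*d),np.degrees(np.arctan2(d[1],d[0])))
a0=np.arctan2(d[1],d[0]);
for k in range(1,20):
    a=a0-np.radians(8*k*2);q=A+48*np.array([np.cos(a),np.sin(a)])-(A+48*np.array([np.cos(a0),np.sin(a0)]))
    print(16*k,(r.inv().apply([*q,0])/1000).round(3)[:2])
E
```

```text
t: 12.45
ee_pos: [581.0, -293.4, 113.8]
tcp_rot: [0.069, 0.998, 0.0, -0.001]
contact_force: [-1.0, 1.9, 6.1]
grip_width: 0.218
grasp_force: 48.6
[ 580.95967753 -293.3752466   113.79364154] [-0.96652957  1.91510709  6.14059968]
48.99439718741221 -20.27175261850825
16 [ 0.005 -0.013]
32 [ 0.013 -0.023]
48 [ 0.023 -0.031]
64 [ 0.036 -0.036]
80 [ 0.049 -0.038]
96 [ 0.062 -0.035]
112 [ 0.074 -0.029]
128 [ 0.084 -0.02 ]
144 [ 0.091 -0.009]
160 [0.094 0.004]
176 [0.094 0.017]
192 [0.091 0.03 ]
208 [0.083 0.041]
224 [0.074 0.05 ]
240 [0.061 0.056]
256 [0.048 0.058]
272 [0.035 0.057]
288 [0.023 0.052]
304 [0.012 0.043]
```

The handle is gripped. I wind in stages.

```bash
python3 -m crank '[[0.005,-0.013,0,0,0,0,-1],[0.013,-0.023,0,0,0,0,-1],[0.023,-0.031,0,0,0,0,-1],[0.036,-0.036,0,0,0,0,-1],[0.049,-0.038,0,0,0,0,-1]]' 50
python3 - <<'E'
from h import *
o=get_obs();d=o['ee_pos'][:2]-[535,-276.4];print(np.hypot(*d),np.degrees(np.arctan2(d[1],d[0])),o['contact_force'])
E
```

```text
t: 12.95
ee_pos: [527.1, -324.5, 113.8]
tcp_rot: [0.07, 0.998, 0.0, 0.0]
contact_force: [5.5, 7.1, 8.0]
grip_width: 0.216
grasp_force: 49.4
48.752566825307184 -99.2862849854211 [5.49667255 7.14515161 8.02010945]
```

```bash
python3 -m crank '[[0.013,0.003,0,0,0,0,-1],[0.025,0.009,0,0,0,0,-1],[0.035,0.018,0,0,0,0,-1],[0.042,0.029,0,0,0,0,-1],[0.045,0.042,0,0,0,0,-1],[0.045,0.055,0,0,0,0,-1],[0.042,0.068,0,0,0,0,-1],[0.034,0.079,0,0,0,0,-1],[0.025,0.088,0,0,0,0,-1],[0.012,0.094,0,0,0,0,-1]]' 50
python3 - <<'E'
from h import *
o=get_obs();r=R.from_quat(o['tcp_rot']);A=np.array([535,-276.4]);d=o['ee_pos'][:2]-A;a0=np.arctan2(d[1],d[0]);print(np.hypot(*d),np.degrees(a0),o['contact_force'])
for k in (8,16,24,32,40,44,48,52,56,60,64,68,72):
    a=a0-np.radians(k);q=48.5*np.array([np.cos(a)-np.cos(a0),np.sin(a)-np.sin(a0)])
    print(k,(r.inv().apply([*q,0])/1000).round(4)[:2])
E
```

```text
t: 13.95
ee_pos: [527.0, -229.7, 113.7]
tcp_rot: [0.069, 0.998, -0.001, -0.003]
contact_force: [-3.5, -3.7, 10.2]
grip_width: 0.219
grasp_force: 49.8
47.362136938886515 99.74789325693642 [-3.49440807 -3.68523026 10.22436134]
8 [-0.0066  0.0016]
16 [-0.0133  0.0023]
24 [-0.0201  0.002 ]
32 [-0.0267  0.0008]
40 [-0.0331 -0.0013]
44 [-0.0362 -0.0027]
48 [-0.0392 -0.0043]
52 [-0.0421 -0.0061]
56 [-0.0448 -0.0081]
60 [-0.0474 -0.0103]
64 [-0.0498 -0.0127]
68 [-0.0521 -0.0152]
72 [-0.0541 -0.0179]
```

```bash
python3 -m crank '[[-0.0066,0.0016,0,0,0,0,-1],[-0.0133,0.0023,0,0,0,0,-1],[-0.02,0.002,0,0,0,0,-1],[-0.0267,0.0008,0,0,0,0,-1]]' 50;python3 -m crank '[[-0.0064,-0.0021,0,0,0,0,-1],[-0.0095,-0.0035,0,0,0,0,-1]]' 50
python3 - <<'E'
from h import *
s=cap('side','j1.png')
o=get_obs();r=R.from_quat(o['tcp_rot']);A=np.array([535,-276.4]);d=o['ee_pos'][:2]-A;a0=np.arctan2(d[1],d[0]);print(np.hypot(*d),np.degrees(a0),o['contact_force'])
print('tang',np.dot(o['contact_force'][:2],[np.sin(a0),-np.cos(a0)]))
for k in (4,8,12,16,20,24,28,32):
    a=a0-np.radians(k);q=48.5*np.array([np.cos(a)-np.cos(a0),np.sin(a)-np.sin(a0)])
    print(k,(r.inv().apply([*q,0])/1000).round(4)[:2])
E
```

```text
t: 14.35
ee_pos: [553.8, -232.5, 113.7]
tcp_rot: [0.069, 0.998, 0.0, -0.002]
contact_force: [-3.8, 0.2, 10.8]
grip_width: 0.221
grasp_force: 49.9
t: 14.55
ee_pos: [562.9, -237.4, 113.7]
tcp_rot: [0.069, 0.998, 0.0, -0.002]
contact_force: [-2.6, 1.1, 11.9]
grip_width: 0.222
grasp_force: 49.8
47.950918343820405 53.968893885146905 [-1.50402922  0.87952424 12.28575386]
tang -1.7336626703781481
4 [-0.0029 -0.0017]
8 [-0.0057 -0.0036]
12 [-0.0084 -0.0057]
16 [-0.0109 -0.0079]
20 [-0.0133 -0.0104]
24 [-0.0154 -0.013 ]
28 [-0.0174 -0.0157]
32 [-0.0192 -0.0186]
```

```bash
python3 -m crank '[[-0.0029,-0.0017,0,0,0,0,-1],[-0.0057,-0.0036,0,0,0,0,-1]]' 50;python3 -m crank '[[-0.0027,-0.0021,0,0,0,0,-1]]' 50;python3 -m crank '[[-0.0025,-0.0022,0,0,0,0,-1]]' 50
```

```text
t: 14.8
ee_pos: [567.9, -241.3, 113.7]
tcp_rot: [0.069, 0.998, 0.0, -0.002]
contact_force: [-2.7, 3.6, 11.3]
grip_width: 0.217
grasp_force: 49.8
t: 14.9
ee_pos: [570.3, -243.7, 113.7]
tcp_rot: [0.069, 0.998, 0.001, -0.002]
contact_force: [-1.9, 4.2, 11.8]
grip_width: 0.22
grasp_force: 49.9
t: 15.0
ee_pos: [572.3, -245.8, 113.7]
tcp_rot: [0.069, 0.998, 0.001, -0.003]
contact_force: [-3.7, 5.9, 12.6]
grip_width: 0.224
grasp_force: 50.1
```

```bash
python3 -m crank '[[-0.0023,-0.0024,0,0,0,0,-1]]' 50;python3 -m crank '[[-0.0021,-0.0026,0,0,0,0,-1]]' 50
python3 - <<'E'
from h import *
s=cap('side');b=cv2.resize(s['img'][285:375,345:465],(800,600),interpolation=2);cv2.imwrite('pics/jaw.png',b[:,:,::-1])
o=get_obs();d=o['ee_pos'][:2]-[535,-276.4];print(np.hypot(*d),np.degrees(np.arctan2(d[1],d[0])),o['contact_force'])
E
```

```text
t: 15.1
ee_pos: [573.8, -247.8, 113.7]
tcp_rot: [0.069, 0.998, 0.002, -0.003]
contact_force: [-7.5, 9.0, 15.2]
grip_width: 0.222
grasp_force: 50.3
t: 15.2
ee_pos: [575.2, -249.7, 113.6]
tcp_rot: [0.069, 0.998, 0.003, -0.004]
contact_force: [-7.4, 13.3, 16.5]
grip_width: 0.225
grasp_force: 50.7
48.25800021857956 33.296547688754714 [-6.52775736 10.0179926  14.73329132]
```

View pics/jaw.png

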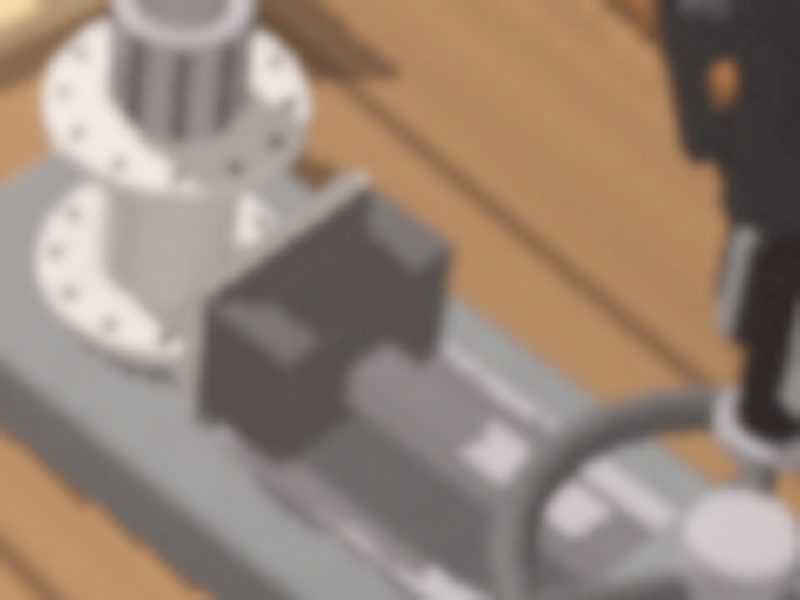

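The jaw face meets the lower flange (crop about (190,350)), and the tangential force is climbing with the wheel lagging. I take a couple more small steps to confirm firm contact.

```bash
python3 -m crank '[[-0.0019,-0.0026,0,0,0,0,-1]]' 50;python3 -m crank '[[-0.0018,-0.0027,0,0,0,0,-1],[-0.0018,-0.0027,0,0,0,0,-1]]' 50
```

```text
t: 15.35
ee_pos: [576.3, -251.5, 113.6]
tcp_rot: [0.069, 0.998, 0.004, -0.005]
contact_force: [-8.2, 15.1, 18.4]
grip_width: 0.219
grasp_force: 51.0
t: 15.55
ee_pos: [577.6, -253.5, 113.6]
tcp_rot: [0.069, 0.998, 0.005, -0.005]
contact_force: [-9.7, 17.8, 18.8]
grip_width: 0.218
grasp_force: 51.3
```

Clearly firm: the force has tripled over the drag. I let go and rise clear.

```bash
python3 -m crank '[[0,0,0,0,0,0,1],[0,0,0,0,0,0,1],[0,0,0,0,0,0,1],[0,0,0,0,0,0,1],[0,0,0,0,0,0,1],[0,0,0,0,0,0,1],[0,0,-0.03,0,0,0,1],[0,0,-0.07,0,0,0,1],[0,0,-0.12,0,0,0,1],[0,0,-0.15,0,0,0,1],[0.2,0,-0.15,0,0,0,1],[0.2,0,-0.15,0,0,0,1],[0.2,0,-0.15,0,0,0,1],[0.2,0,-0.15,0,0,0,1],[0.2,0,-0.15,0,0,0,1]]' 50
python3 - <<'E'
from h import *
s=cap('side');t=cap('top');print(get_obs()['ee_pos'],get_obs()['contact_force'])
a=cv2.resize(t['img'][190:290,370:530],(400,250),interpolation=2);b=cv2.resize(s['img'][270:420,320:500],(400,333),interpolation=2)
a=cv2.copyMakeBorder(a,0,83,0,0,0);u=np.hstack([a,b]);w=np.hstack([cv2.resize(t['img'][80:380],(400,188)),cv2.resize(s['img'][80:380],(400,188))])
cv2.imwrite('pics/end.png',np.vstack([u,w])[:,:,::-1])
E
```

```text
t: 17.05
ee_pos: [377.3, -228.6, 261.4]
tcp_rot: [0.071, 0.997, 0.001, -0.003]
contact_force: [1.0, -0.8, -0.5]
grip_width: 1.003
grasp_force: 0.0
[ 381.0238652  -229.97838457  262.84014661] [-0.02459469  0.40898919  0.11164056]
```

View pics/end.png

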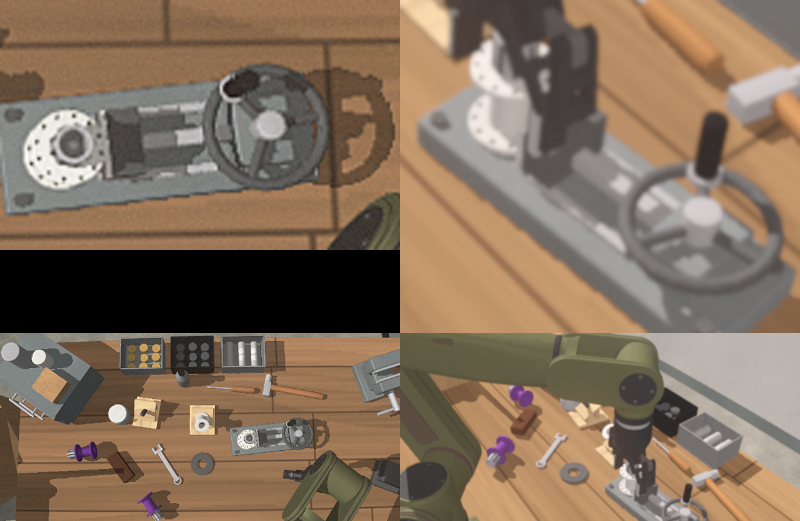

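The top crop shows the jaw at (107,140) against the hub flange, with the hub upright and the arm clear. The front hub and the other things on the bench are undisturbed.

```bash
python3 -c "from rig import job_done; print(job_done())"
```

```text
the job is handed in; nothing more can be done
None
```

The rear hub is on the spindle, driver end up and fully home on the base. The jaw is wound firmly against its flange, the arm stands clear, and the job was handed in at about 17 s.

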